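# Index the parts dispenser and hold its flap open

## Robot

A 6-joint arm with a two-finger parallel gripper is mounted at the origin on the work surface. World frame = base frame: x ahead of the robot, y to its left, z up, the work surface at z = 0. Lengths are in mm, angles in rad, forces in N, time in s.
With the tool pointing down it reaches from about 275 to 1000 mm from the base axis. Payload 8.4 kg.
Tool frame: the origin (TCP) lies on the centre line of the jaws, within the pads' length; the fingertips stand r.tip_reach ahead of it and the grasp point (between the pads) lies 3 mm ahead of it (r.tip_reach is the distance from the TCP to the fingertips, in mm); z points along the fingers, y is the direction in which the jaws open and shut (so a half turn about z gives the same grasp; the last joint's range is limited). The gripper opens to 85 mm and grips with 20 to 120 N. Pads are 22 mm wide; open, the fingers measure 114 mm over their backs; the gripper's body (76 mm by 85 mm) begins 54 mm behind the grasp point. The pads swing forward as they close: fully open they stand 13 mm farther back than shut.
Start: joints at [-1.235, 0.353, 1.633, -0, 1.155, -0.002], TCP at [207.131, -589.682, 253.281] pointing down, gripper open.
Joint ranges: [-2.63, 2.63], [-0.92, 2.1], [0.06, 2.66], [-1.3, 4.44], [0, 2.69], [-3.02, 3.02]. Speed limits (rad/s): [2.22, 2.22, 2.79, 3.14, 3.14, 3.14].

## Interface

Orientations are given as [roll, pitch, yaw] about the fixed x, y, z axes, in that order (R = Rz(yaw) Ry(pitch) Rx(roll)).
In Python, from rig import sense, optics, r, nets gives the robot as it stands. The module is installed in compiled form; this text tells all that it offers.
- The arm moves only by the tool carry_out, never from a script. Its argument "increments" is a list that holds one entry, the list of rows, each a list of 6 numbers: the shift along the tool's x, y, z normalised to -1 to 1, where 1 is 40 cm, then the turn, a rotation vector about the tool's x, y, z normalised to -1 to 1, where 1 is 60 degrees. A call has 1 to 5 rows; each row is the pose to reach, as a shift and turn from the pose commanded when the call began, along the tool's axes at that moment; what a row does not reach only later rows make up. A row lasts 1/12 s, in which the tool goes at most 41.7 mm and 7.16 degrees, less where a joint would pass 70% of its speed; a pose out of reach is approached as far as the arm can. A call with a number of a shift or a turn outside -1 to 1 is refused whole. A call with a gripper value outside its range is refused whole. "hand" is the closure, from 0 (fully open) to 1 (shut), set as the call begins (left out, the last holds). The fingers move at their own pace and stop on an object; "squeeze" is the grip in N (left out, the last holds). Time passes only in rows, so rows that repeat a pose let the fingers close. It gives the time, the measured TCP pose, the force and the opening at its end, in the units of the state.
- sense(): the state, without advancing time (a new reading comes with each control period).
- optics.grab_frame(name): name is "scene" or "top"; returns a dict with "img" (480x640x3 uint8, red, green, blue), "range_z" (480x640 float32, mm along the optical axis (not along the pixel's ray), 0 where there is no reading), "fov_y" (degrees; the focal length in pixels is half the picture's height over the tangent of half this angle, whatever the lens; pixels are square), "cx", "cy" (the principal point, pixels), "R" (3x3) and "t" (3): a world point X has camera coordinates R X + t. Camera axes: x right, y down, z forward; pixel columns grow to the right and rows downward; lengths in mm; the calibration is good to about 2 mm. A picture is of the moment at which its call begins.
- r.sign_off(): hands the job in, once; it reports no verdict.
Trained networks look in the newest picture that a camera, given by its name, has taken for a name from the list of things; names that differ only in an ending like _2 or _b are one class to them, and where a whole thing is asked for, a point or a joint stands for the part that bears it (a point fixed in the world has none). Each returns a list of dicts, best first, with "confidence" (0 to 1); they miss things now and then, are a little off and sometimes report something else, mostly with a low value. They report only what shows in the picture. A call takes as long as a camera call.
- nets.trace(target, camera): "mask" (480x640 bool, what is visible of it).
- nets.tip_of(target, camera): "point" ([x, y, z] in mm, in world coordinates, good to about 4 mm: a listed point, or the origin of a listed thing).
The state is a dict: "clock": time; "qpos": joint angles; "qvel": joint speeds; "joint_efforts": joint torques, N m; "eef_pos": TCP position; "tcp_rot": TCP orientation; "contact_force": force on the tool from outside, world axes, zero at the start; "wrist_torque": the same for the moment, N m; "opening": opening from 0.0 (shut) to 1.0 (fully open).
Only numpy, scipy, OpenCV 4.12 (cv2) and the standard library are available. Lean on these libraries where they do the work, as an engineer would, in place of code of your own. Each camera call takes 0.05 s, during which the arm holds its last target.

## Task

On the small-parts dispenser, first, with the flap shut, turn the knob exactly one click (60 degrees) counter-clockwise as seen from above, so that the next compartment clicks into place under the window. Then lift the spring-loaded flap by its grip tab until it stands open about 45 degrees, and finish while still holding it there, so that a colleague can pick parts out: do not let go. Leave the other things on the bench where they are.

Things in the scene. Friction and masses are not known exactly. Their poses are not given: they have to be found in the camera images.
- dispenser: Small-parts dispenser: a dark blue-grey square box fixed to the bench, 230 x 230 mm, top deck 75 mm above the bench. Origin: centre of its underside; z up; x points from the knob to the flap. The knob stands on the box's vertical centre line (its axis passes through the origin). The deck has a 70 x 90 mm window on the +x side, covered by the flap. Nothing on the box is taller than 85 mm but the knob.
- carousel (a joint): Angle (rad) of the turntable inside the box, which turns with the knob; grows counter-clockwise seen from above. Six compartments, detents every 1.047 rad (60 degrees): it starts within about 0.07 of 0, the next compartment is at 1.047, the one after at 2.094 and the one before at -1.047. It pulls itself into a detent from up to about 0.4 rad off; it takes at most 0.15 N m to turn.
- knob_grip (a point): Point on the knob's axis at the height to grip, 113 mm above the bench. The knob is a black upright bar 44 mm long, 14 mm wide, from 88 to 128 mm above the bench, on a round foot of 46 mm diameter. The point's x axis (turning with the knob) runs along the bar; at carousel value 0 that is the dispenser's x.
- flap (a joint): Opening angle (rad) of the flap: 0 shut and level, 0.785 is 45 degrees, limit 1.5. A spring and its weight shut it from any angle; holding it at 45 degrees takes about 3 N at the grip tab.
- flap_hinge (a point): Middle of the flap's hinge line, 30 mm from the knob's axis towards the dispenser's x, 78 mm above the bench. The hinge line runs along the dispenser's y. The flap is a bare aluminium plate 110 mm wide, 4 mm thick, that reaches 87 mm from the hinge in the dispenser's x; its free edge swings up and back towards the knob.
- flap_grip (a point): Centre of the flap's grip tab, 112 mm from the hinge line along the flap and 6 mm above the hinge (84 mm above the bench when shut); it moves with the flap. The tab is an upright fin in the middle of the free edge, 12 mm thick (along the dispenser's y), 24 mm high, reaching from 85 to 130 mm from the hinge, so that it overhangs the box's front wall (85 mm from the hinge) with free space at its sides and below.
- flux_bottle: Bystander: small white bottle, 42 mm diameter, 85 mm tall, standing beside the box; origin at its underside.
- solder_reel: Bystander: steel-coloured reel, 60 mm diameter, 38 mm high, standing on its flange beside the box; origin at its underside.
- screwdriver: Bystander: screwdriver lying on the bench beside the box, shaft along its x; about 200 mm long.

How it is judged (in metres and radians):
On the way:
1. the next compartment is clicked in under the shut flap (value of joint carousel between 0.94 and 1.15 rad and value of joint flap below 0.09 rad), for 0.3 s.
At the end, for the whole second after the job is handed in: The turntable is in the next detent (60 degrees on, within 7 degrees), and the flap is at rest at 45 degrees, within 7.4 degrees, held by the robot's fingers (contact force above 0.5 N) through the last second (value of joint carousel between 0.92 and 1.17 rad and value of joint flap between 0.655 and 0.915 rad and velocity of joint flap between -0.1 and 0.1 rad/s and contact force between the fingers and flap above 0.5 N); the arm keeps its last pose, push and grip.
It fails at once if the turntable is turned well past the next compartment, or backwards to the one before (value of joint carousel above 1.57 rad or value of joint carousel below -0.52 rad).
It fails at once if the bottle, reel or screwdriver is moved more than 30 mm (distance of any of flux_bottle, solder_reel, screwdriver from where it was at the start of the episode above 0.03 m).
It also fails if it takes over 48 s, if anything falls off the work surface, if the arm or the gripper's body presses on something with over 40 N, if the wrist force passes 120 N, or if a joint passes its speed limit or range.

## Working session

There is one attempt and no reset: what is moved stays moved. The work goes in short steps, Python scripts to look and compute and a tool call to move; the robot and the scene stay as the last step left them, time stands still between calls to the robot, and variables do not carry over. Pictures are saved under pics/ and viewed, and the job is handed in when it is done.

Besides the shell and the picture viewer there is one more tool, called after "Call:" in YAML: its name, and indented under it one key for each argument. carry_out: Moves the arm, as the interface text tells. Its arguments: {"type":"object","properties":{"increments":{"type":"array","items":{"type":"array","items":{"type":"array","items":{"type":"number","minimum":-1,"maximum":1}}}},"hand":{"type":"number"},"squeeze":{"type":"number"}},"required":["increments"]}

```bash
mkdir -p pics; cat > look.py <<'E'
from rig import sense, optics, r, nets
import numpy as np, cv2
E
python3 - <<'E'
from look import *
s=sense(); print(s, r.tip_reach)
for c in ("scene","top"):
    f=optics.grab_frame(c); cv2.imwrite(f"pics/{c}0.png",f["img"][...,::-1])
    print(c,f["fov_y"],f["cx"],f["cy"],f["R"].round(3).tolist(),f["t"])
    for n in ("dispenser","knob_grip","flap_hinge","flap_grip","flux_bottle","solder_reel","screwdriver"):
        print(n,[(np.round(d["point"],1).tolist(),round(d["confidence"],2)) for d in nets.tip_of(n,c)[:2]])
E
```

```text
{'clock': 0.0, 'qpos': array([-1.23537669e+00,  3.53659436e-01,  1.63416377e+00,  4.22056293e-06,
        1.15520693e+00, -2.37782883e-03]), 'qvel': array([-0.00116544,  0.00020362,  0.00030121,  0.00098574, -0.00079387,
       -0.0008703 ]), 'joint_efforts': array([ 1.19443266e-03, -6.05257344e+01, -3.42069054e+01,  2.57317306e-04,
        9.43464314e-03,  1.26766889e-05]), 'eef_pos': array([ 206.99222   , -589.23490802,  252.54193493]), 'tcp_rot': array([-3.14015518e+00, -7.27692723e-06,  3.37795753e-01]), 'contact_force': array([-0.17137211,  0.00061627, -0.26328255]), 'wrist_torque': array([ 0.05489147, -0.01345181, -0.03846851]), 'opening': 1.0033910184913533} 22.0
scene 42.036091616769795 320.52157398571904 237.64617486376633 [[-0.222, 0.975, -0.001], [0.674, 0.153, -0.723], [-0.705, -0.161, -0.691]] [  22.19588563 -307.90668385 1873.35787167]
dispenser [([530.4, -36.6, -0.1], 0.75)]
knob_grip [([525.5, -35.9, 113.8], 0.72)]
flap_hinge [([549.7, -42.6, 76.0], 0.65)]
flap_grip []
flux_bottle [([641.5, 147.3, -2.2], 0.94)]
solder_reel [([516.8, -238.2, 3.8], 0.67)]
screwdriver [([520.5, 245.0, -4.7], 0.75)]
top 43.58416181693213 319.6388413450418 240.05977981663494 [[-0.002, -1.0, 0.01], [-0.998, 0.001, -0.069], [0.069, -0.01, -0.998]] [  96.64167982  514.95407711 1247.36655488]
dispenser [([523.9, -34.0, 3.0], 0.96)]
knob_grip [([523.4, -36.2, 114.2], 0.72)]
flap_hinge [([552.0, -43.9, 79.8], 0.59)]
flap_grip [([664.9, -80.0, 84.4], 0.68)]
flux_bottle [([642.7, 149.4, 0.4], 0.91)]
solder_reel [([519.6, -237.2, -1.7], 0.93), ([552.6, -42.4, 80.0], 0.74)]
screwdriver [([525.4, 244.6, -0.1], 0.85)]
```

View pics/top0.png

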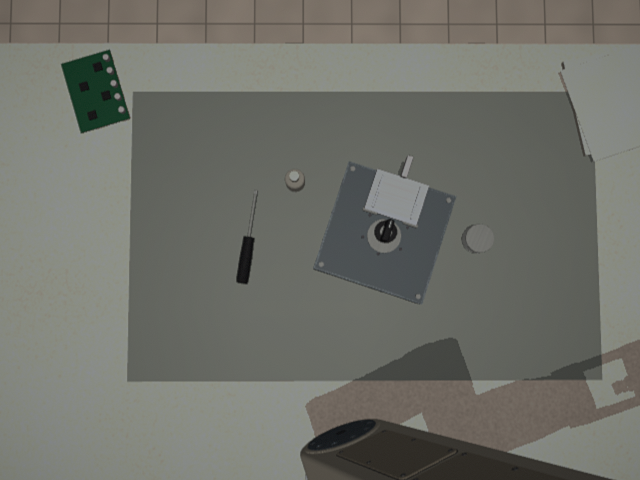

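View pics/scene0.png

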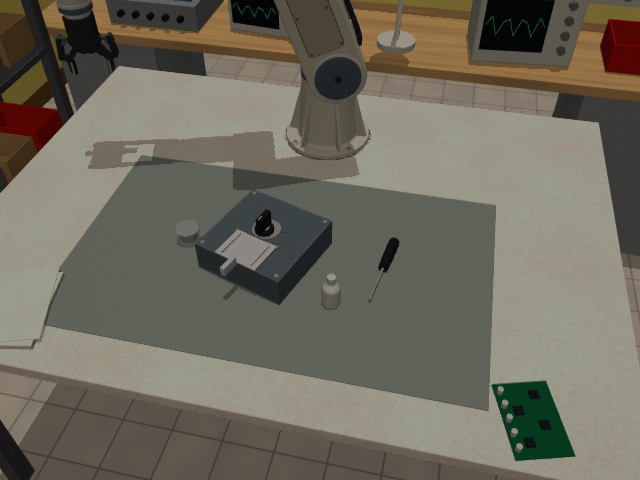

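Top view: box centred near pixel (385,235), knob bar at (387,230) and tab at (407,167). Bottle is at (295,180), reel at (480,238) and screwdriver at (247,235). Next I'll refine the yaw.

```bash
cat >> look.py <<'E'
def cloud(f):
    z=f["range_z"].astype(float); fl=240/np.tan(np.radians(f["fov_y"]/2))
    v,u=np.mgrid[0:480,0:640]
    P=np.stack([(u-f["cx"])/fl*z,(v-f["cy"])/fl*z,z],-1)
    return (P-f["t"])@f["R"], z>0
E
python3 - <<'E'
from look import *
for c in ("top","scene"):
    f=optics.grab_frame(c); W,ok=cloud(f)
    ok&=(abs(W[...,0]-530)<220)&(abs(W[...,1]+40)<150)
    def sel(a,b,e=None):
        m=ok&(W[...,2]>a)&(W[...,2]<b)
        return W[m]
    d=sel(67,86); rect=cv2.minAreaRect(d[:,:2].astype(np.float32)); print(c,"deck",rect,len(d), np.median(d[:,2]))
    k=sel(105,140); k=k[np.hypot(k[:,0]-524,k[:,1]+35)<50]
    if len(k)>5: print(" knob",cv2.minAreaRect(k[:,:2].astype(np.float32)),len(k),k.mean(0),k[:,2].max())
    m=nets.trace("knob_grip",c)
    for q in nets.trace("flap_grip",c)[:1]:
        p=W[q["mask"]&ok]; print(" flap",q["confidence"],cv2.minAreaRect(p[:,:2].astype(np.float32)),p.mean(0))
    cv2.imwrite(f"pics/{c}1.png",cv2.resize(f["img"][130:330,280:480] if c=="top" else f["img"][170:320,170:350],None,fx=3,fy=3,interpolation=cv2.INTER_CUBIC)[...,::-1])
    # tab: beyond box, z 70-100
    yaw=-0.29; e=np.array([np.cos(yaw),np.sin(yaw)]); n=np.array([-e[1],e[0]])
    t=sel(85,105); x=(t[:,:2]-[524,-35.5])@e; y=(t[:,:2]-[524,-35.5])@n
    t=t[(x>118)&(x<170)&(abs(y)<30)]; print(" tab",len(t),t.mean(0) if len(t) else 0, cv2.minAreaRect(t[:,:2].astype(np.float32)) if len(t)>3 else 0)
E
```

```text
top deck ((544.4706420898438, -41.1807861328125), (230.7122344970703, 267.6924133300781), 71.4930419921875) 12511 75.20925193562435
 knob ((526.9093017578125, -34.68462371826172), (14.527587890625, 44.25774383544922), 71.92686462402344) 184 [526.1697413  -33.43582897 125.40063464] 133.5910083929079
 flap 0.57 ((618.3353881835938, -68.2498550415039), (114.70204162597656, 140.15933227539062), 66.74646759033203) [600.87722177 -59.64149786  80.93194108]
 tab 140 [657.29447729 -77.57380333  94.80488334] ((657.0894775390625, -77.85191345214844), (12.439262390136719, 43.15733337402344), 71.20586395263672)
scene deck ((546.8416748046875, -43.46598815917969), (237.27085876464844, 281.14471435546875), 71.58103942871094) 6441 77.65773034665503
 knob ((528.2301635742188, -35.751712799072266), (17.721010208129883, 52.87819290161133), 73.42304992675781) 194 [532.2423386  -35.25352476 121.91601469] 134.85967223711424
 flap 0.7 ((617.3218383789062, -68.17127227783203), (114.43999481201172, 131.6466522216797), 70.4824447631836) [607.22413358 -61.49174119  84.9676398 ]
 tab 149 [659.38807306 -78.1301123   94.00734483] ((659.662109375, -76.42703247070312), (52.01858139038086, 46.199771881103516), 71.98775482177734)
```

View pics/top1.png

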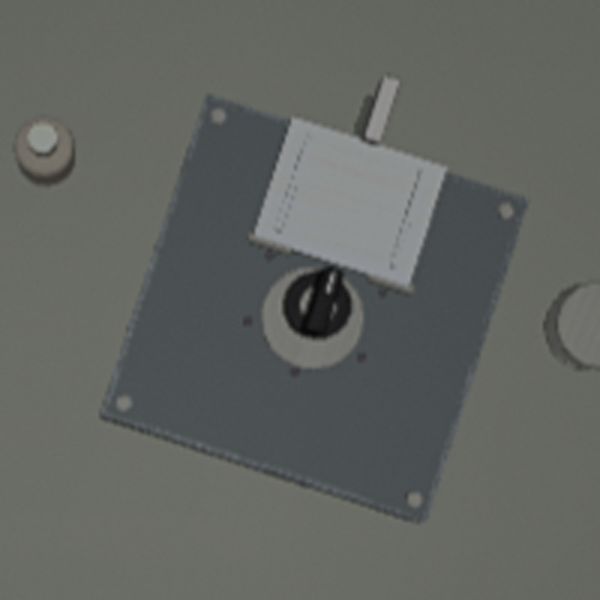

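```bash
cat >> look.py <<'E'
from scipy.spatial.transform import Rotation as Ro
def st():
    s=sense(); return s
def to(p,rpy):
    s=sense(); R=Ro.from_euler('xyz',s["tcp_rot"]); T=Ro.from_euler('xyz',rpy)
    d=R.inv().apply(np.array(p)-s["eef_pos"])/400; w=(R.inv()*T).as_rotvec()/np.radians(60)
    print("t",round(s["clock"],2),"pos",s["eef_pos"].round(1),"rpy",s["tcp_rot"].round(3),"q",s["qpos"].round(2),"F",s["contact_force"].round(1),"op",round(s["opening"],3))
    print("shift",d.round(4),"turn",w.round(4), "rows",np.linalg.norm(d)*400/41.7)
E
python3 -c "
from look import *
to([525.5,-35.3,215],[np.pi,0,-.32])"
```

```text
t 1.1 pos [ 207.1 -589.7  253.3] rpy [-3.142  0.     0.338] q [-1.24  0.35  1.63 -0.    1.16 -0.  ] F [-0.6  0.6  0.6] op 1.002
shift [ 1.2102 -1.0438  0.0957] turn [-1.000e-04  0.000e+00  6.281e-01] rows 15.357937743735281
```

Call:
carry_out:
  increments:
    - [[0.06,-0.052,0.005,0,0,0],[0.13,-0.112,0.01,0,0,0],[0.2,-0.172,0.015,0,0,0],[0.27,-0.232,0.02,0,0,0],[0.34,-0.292,0.025,0,0,0]]

```text
clock: 1.52
eef_pos: [297.2, -433.0, 243.2]
tcp_rot: [3.141, -0.0, 0.337]
contact_force: [1.0, 0.4, -0.5]
opening: 1.0
```

Call:
carry_out:
  increments:
    - [[0.07,-0.06,0.005,0,0,0],[0.14,-0.12,0.01,0,0,0],[0.21,-0.18,0.015,0,0,0],[0.28,-0.24,0.02,0,0,0],[0.35,-0.3,0.025,0,0,0]]

```text
clock: 1.93
eef_pos: [389.7, -273.2, 233.5]
tcp_rot: [3.141, -0.0, 0.338]
contact_force: [1.3, -0.5, -0.2]
opening: 1.0
```

Call:
carry_out:
  increments:
    - [[0.07,-0.06,0.005,0,0,0.05],[0.14,-0.12,0.01,0,0,0.1],[0.21,-0.18,0.015,0,0,0.2],[0.28,-0.24,0.02,0,0,0.3],[0.34,-0.29,0.025,0,0,0.4]]

```text
clock: 2.35
eef_pos: [479.9, -118.1, 223.5]
tcp_rot: [-3.141, -0.001, -0.086]
contact_force: [0.1, 0.2, 1.1]
opening: 0.998
```

```bash
python3 -c "
from look import *
to([525.5,-35.3,160],[np.pi,0,-.32])"
```

```text
t 2.35 pos [ 479.9 -118.1  223.5] rpy [-3.141e+00 -1.000e-03 -8.600e-02] q [-0.24  0.18  1.94  0.    1.02  1.41] F [0.1 0.2 1.1] op 0.998
shift [ 0.0958 -0.2161  0.1588] turn [-2.000e-04 -7.000e-04  2.236e-01] rows 2.731693873320282
```

Call:
carry_out:
  increments:
    - [[0.03,-0.06,0.03,0,0,0.08],[0.06,-0.13,0.06,0,0,0.15],[0.085,-0.19,0.1,0,0,0.21],[0.096,-0.216,0.13,0,0,0.2236],[0.096,-0.216,0.14,0,0,0.2236]]

```text
clock: 2.77
eef_pos: [524.4, -35.2, 165.7]
tcp_rot: [-3.142, 0.002, -0.314]
contact_force: [-1.2, 0.2, -0.6]
opening: 1.002
```

```bash
python3 - <<'E'
from look import *
to([525.5,-35.3,116],[np.pi,0,-.318])
for c in("scene","top"):
    f=optics.grab_frame(c); cv2.imwrite(f"pics/{c}2.png",cv2.resize(f["img"][130:330,280:480] if c=="top" else f["img"][150:300,170:370],None,fx=3,fy=3,interpolation=cv2.INTER_CUBIC)[...,::-1])
E
```

```text
t 2.77 pos [524.4 -35.2 165.7] rpy [-3.142e+00  2.000e-03 -3.140e-01] q [-0.07  0.31  1.92  0.    0.91  1.81] F [-1.2  0.2 -0.6] op 1.002
shift [ 0.0029 -0.0005  0.1243] turn [-0.0001  0.0015  0.0042] rows 1.192355027383987
```

View pics/scene2.png

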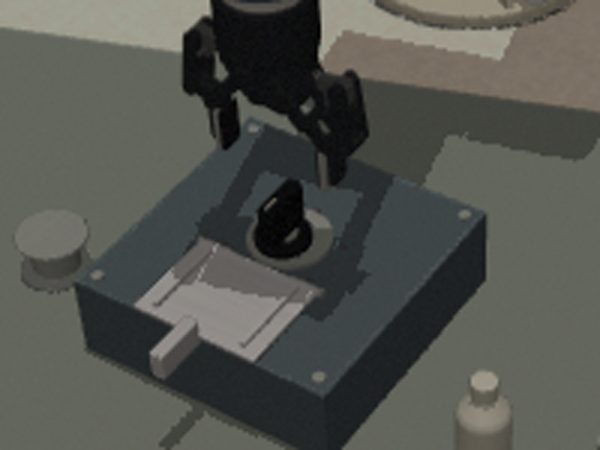

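The open jaws straddle the knob, with the bar at crop pixel (283,215). Descend and grip gently.

Call:
carry_out:
  increments:
    - [[0.001,0,0.03,0,0,0],[0.002,0,0.06,0,0,0],[0.002,0,0.09,0,0,0],[0.002,0,0.115,0,0,0.002],[0.002,0,0.122,0,0,0.004]]

```text
clock: 3.28
eef_pos: [524.2, -38.4, 117.8]
tcp_rot: [3.141, 0.001, -0.32]
contact_force: [0.0, -0.2, -0.2]
opening: 1.0
```

Call:
carry_out:
  increments:
    - [[0,0,0,0,0,0],[0,0,0,0,0,0],[0,0,0,0,0,0],[0,0,0,0,0,0],[0,0,0,0,0,0]]
  hand: 1
  squeeze: 25

```text
clock: 3.7
eef_pos: [525.3, -37.6, 119.0]
tcp_rot: [-3.141, -0.001, -0.319]
contact_force: [-0.0, -1.1, -0.3]
opening: 0.3
```

Call:
carry_out:
  increments:
    - [[0,0,0,0,0,0],[0,0,0,0,0,0],[0,0,0,0,0,0],[0,0,0,0,0,0],[0,0,0,0,0,0]]

```text
clock: 4.12
eef_pos: [526.1, -35.4, 119.2]
tcp_rot: [-3.138, -0.001, -0.32]
contact_force: [2.0, 15.8, 3.4]
opening: 0.16
```

```bash
python3 - <<'E'
from look import *
to([525.5,-35.3,116],[np.pi,0,-.318+1.047]); print(sense()["wrist_torque"])
for c in("scene",):
    f=optics.grab_frame(c); cv2.imwrite(f"pics/{c}3.png",cv2.resize(f["img"][150:300,170:370] ,None,fx=3,fy=3,interpolation=cv2.INTER_CUBIC)[...,::-1])
E
```

```text
t 4.12 pos [526.1 -35.4 119.2] rpy [-3.138e+00 -1.000e-03 -3.200e-01] q [-0.07  0.38  1.95  0.    0.81  1.82] F [ 2.  15.8  3.4] op 0.16
shift [-0.0015  0.0003  0.008 ] turn [-0.0025 -0.0029 -1.0018] rows 0.07791011244855432
[ 1.91232757 -0.23878076 -0.00788298]
```

View pics/scene3.png

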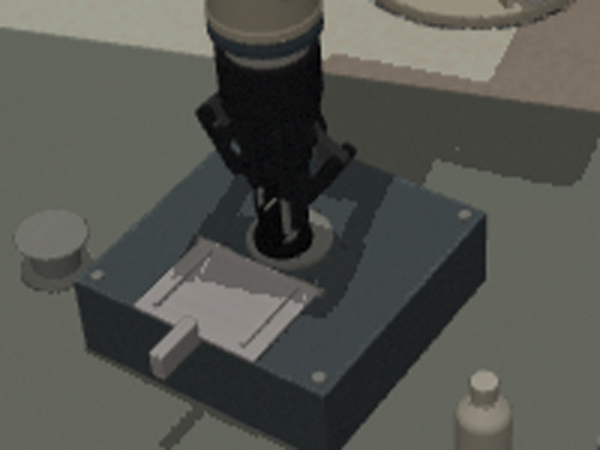

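Force (16 N in y) and the 2 mm pull show my commanded y is about 2 mm off the knob axis. I'll correct this, then turn.

Call:
carry_out:
  increments:
    - [[-0.001,-0.003,0,0,0,0],[-0.002,-0.0055,0,0,0,0],[-0.002,-0.0055,0,0,0,0],[-0.002,-0.0055,0,0,0,0]]

```text
clock: 4.5
eef_pos: [526.1, -35.2, 119.2]
tcp_rot: [-3.141, -0.002, -0.319]
contact_force: [3.4, 2.4, 5.2]
opening: 0.156
```

Call:
carry_out:
  increments:
    - [[0,0,0,0,0,-0.04],[0,0,0,0,0,-0.1],[0,0,0,0,0,-0.16],[0,0,0,0,0,-0.22],[0,0,0,0,0,-0.28]]

```text
clock: 4.92
eef_pos: [526.0, -35.5, 119.2]
tcp_rot: [3.141, -0.002, -0.024]
contact_force: [3.8, -1.4, 4.9]
opening: 0.161
```

```bash
python3 - <<'E'
from look import *
to([525.5,-35.3,116],[np.pi,0,-.318+1.047]); print(sense()["wrist_torque"])
E
```

```text
t 4.92 pos [526.  -35.5 119.2] rpy [ 3.141e+00 -2.000e-03 -2.400e-02] q [-0.07  0.38  1.95 -0.    0.81  1.52] F [ 3.8 -1.4  4.9] op 0.161
shift [-0.0014 -0.0005  0.0079] turn [ 0.0011 -0.0022 -0.7187] rows 0.07720067650462185
[-0.27885605 -0.53532369 -0.1470625 ]
```

Torque is −0.15 N·m, so the knob is turning. Continue.

Call:
carry_out:
  increments:
    - [[0,0,0,0,0,-0.07],[0,0,0,0,0,-0.14],[0,0,0,0,0,-0.21],[0,0,0,0,0,-0.28],[0,0,0,0,0,-0.35]]

```text
clock: 5.33
eef_pos: [526.1, -35.9, 119.2]
tcp_rot: [3.14, -0.002, 0.344]
contact_force: [3.6, -4.7, 4.8]
opening: 0.16
```

Call:
carry_out:
  increments:
    - [[0,0,0,0,0,-0.07],[0,0,0,0,0,-0.14],[0,0,0,0,0,-0.21],[0,0,0,0,0,-0.28],[0,0,0,0,0,-0.34]]

```text
clock: 5.75
eef_pos: [526.3, -36.2, 119.1]
tcp_rot: [3.139, -0.001, 0.7]
contact_force: [4.4, -6.5, 2.7]
opening: 0.158
```

Call:
carry_out:
  increments:
    - [[0,0,0,0,0,-0.02],[0,0,0,0,0,-0.03],[0,0,0,0,0,-0.03],[0,0,0,0,0,-0.03]]

```text
clock: 6.08
eef_pos: [526.3, -36.3, 119.2]
tcp_rot: [3.138, -0.001, 0.728]
contact_force: [4.6, -5.5, 3.4]
opening: 0.159
```

```bash
python3 - <<'E'
from look import *
to([525.5,-35.3,116],[np.pi,0,-.318+1.047]); print(sense()["wrist_torque"])
f=optics.grab_frame("scene"); cv2.imwrite(f"pics/scene4.png",cv2.resize(f["img"][150:300,170:370] ,None,fx=3,fy=3,interpolation=cv2.INTER_CUBIC)[...,::-1])
E
```

```text
t 6.08 pos [526.3 -36.3 119.2] rpy [ 3.138e+00 -1.000e-03  7.280e-01] q [-0.07  0.38  1.95 -0.    0.81  0.77] F [ 4.6 -5.5  3.4] op 0.159
shift [ 0.0001 -0.0033  0.0079] turn [ 0.003  -0.0013 -0.0011] rows 0.08238244758035058
[-8.83685550e-01 -7.17680005e-01  3.42079187e-04]
```

View pics/scene4.png

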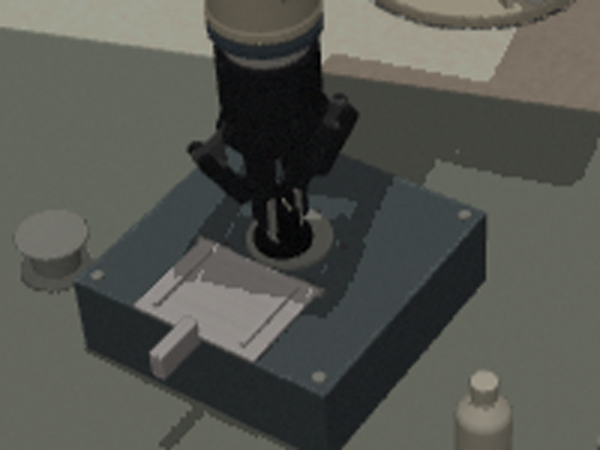

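Yaw torque is about zero after exactly 60°, so the carousel is seated in the next detent. Release and rise.

Call:
carry_out:
  increments:
    - [[0,0,0,0,0,0],[0,0,0,0,0,0],[0,0,0,0,0,0],[0,0,0,0,0,0],[0,0,0,0,0,0]]
  hand: 0

```text
clock: 6.55
eef_pos: [524.4, -35.1, 118.2]
tcp_rot: [-3.141, 0.001, 0.728]
contact_force: [0.4, -0.4, -0.3]
opening: 0.857
```

Call:
carry_out:
  increments:
    - [[0,0,-0.03,0,0,0],[0,0,-0.07,0,0,0],[0,0,-0.12,0,0,0],[0,0,-0.17,0,0,0],[0,0,-0.2,0,0,0]]

```text
clock: 6.97
eef_pos: [525.3, -35.1, 200.3]
tcp_rot: [3.141, -0.001, 0.728]
contact_force: [0.5, 0.2, 0.0]
opening: 0.998
```

```bash
python3 - <<'E'
from look import *
yaw=-0.322; e=np.array([np.cos(yaw),np.sin(yaw)])
p=np.array([526,-35.5])+144*e; print(p)
to([p[0],p[1],190],[np.pi,0,yaw]); print(sense()["wrist_torque"])
f=optics.grab_frame("scene"); cv2.imwrite(f"pics/scene5.png",cv2.resize(f["img"][150:300,170:370] ,None,fx=3,fy=3,interpolation=cv2.INTER_CUBIC)[...,::-1])
E
```

```text
[662.59903172 -81.07087375]
t 6.97 pos [525.3 -35.1 200.3] rpy [ 3.141e+00 -1.000e-03  7.280e-01] q [-0.07  0.26  1.9   0.    0.98  0.77] F [0.5 0.2 0. ] op 0.998
shift [0.1797 0.3141 0.0261] turn [ 3.0000e-04 -1.3000e-03  1.0026e+00] rows 3.480290016152671
[ 0.00269808 -0.05552054  0.0359947 ]
```

View pics/scene5.png

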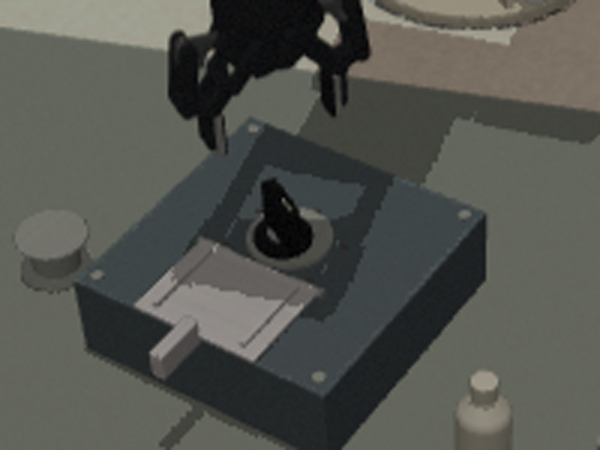

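Bar has turned, now running (268,183) to (300,235) in the crop, and the flap is still shut. Next: go to a pre-grasp ahead of the tab. I'll tilt the tool 25° back so the 45° lift ends at about 20° forward, which stays clear of the wrist singularity.

```bash
cat >> look.py <<'E'
yaw=-0.319; e3=np.array([np.cos(yaw),np.sin(yaw),0]); K=np.array([526,-35.2,0])
def grasp(dx,z,tau,back):   # grasp point at disp (dx,z), tool tilt tau, back mm retreat
    tz=-np.sin(tau)*e3+np.array([0,0,-np.cos(tau)])
    to(K+dx*e3+[0,0,z]-(3+back)*tz,[np.pi,tau,yaw])
E
python3 -c "
from look import *
grasp(147,84,.436,95)"
```

```text
t 7.02 pos [526.3 -35.2 201.9] rpy [ 3.139e+00 -3.000e-03  7.280e-01] q [-0.07  0.26  1.89  0.    0.98  0.77] F [ 1.7 -0.1  1.2] op 0.999
shift [0.2348 0.4071 0.0745] turn [ 0.2188 -0.3813  0.9831] rows 4.563898930392149
```

Call:
carry_out:
  increments:
    - [[0.03,0.055,0,0,0,0.05],[0.08,0.14,0,0,0,0.15],[0.13,0.23,0,0,0,0.26],[0.18,0.32,0,0,0,0.37],[0.22,0.38,0,0,0,0.48]]

```text
clock: 7.43
eef_pos: [694.2, -91.4, 197.6]
tcp_rot: [3.141, -0.001, 0.219]
contact_force: [-0.4, 0.6, 0.5]
opening: 1.0
```

Call:
carry_out:
  increments:
    - [[0,0,0,0,0,0.1],[0,0,0,0,0,0.2],[0,0,0,0,0,0.31],[0,0,0,0,0,0.42],[0,0,0,0,0,0.52]]

```text
clock: 7.85
eef_pos: [691.3, -90.0, 197.2]
tcp_rot: [3.141, 0.002, -0.325]
contact_force: [0.7, 0.4, 1.3]
opening: 0.999
```

```bash
python3 - <<'E'
from look import *
f=optics.grab_frame("top"); W,ok=cloud(f)
cv2.imwrite("pics/top6.png",cv2.resize(f["img"][130:330,280:480],None,fx=3,fy=3,interpolation=cv2.INTER_CUBIC)[...,::-1])
m=ok&(W[...,2]>105)&(W[...,2]<133)&(np.hypot(W[...,0]-526,W[...,1]+35)<30); k=W[m]
if len(k)>5: print(" knob",cv2.minAreaRect(k[:,:2].astype(np.float32)),len(k))
grasp(147,84,.436,90)
E
```

```text
knob ((526.8992919921875, -34.32592010498047), (42.65668487548828, 15.205142974853516), 42.41590881347656) 191
t 7.9 pos [691.3 -90.  197.3] rpy [ 3.141e+00  1.000e-03 -3.320e-01] q [-0.13  0.51  1.51  0.    1.12  1.77] F [-0.1  0.6 -0.2] op 0.996
shift [ 0.0305 -0.001   0.0724] turn [-0.0025 -0.4149 -0.0123] rows 0.7531615312440549
```

View pics/top6.png

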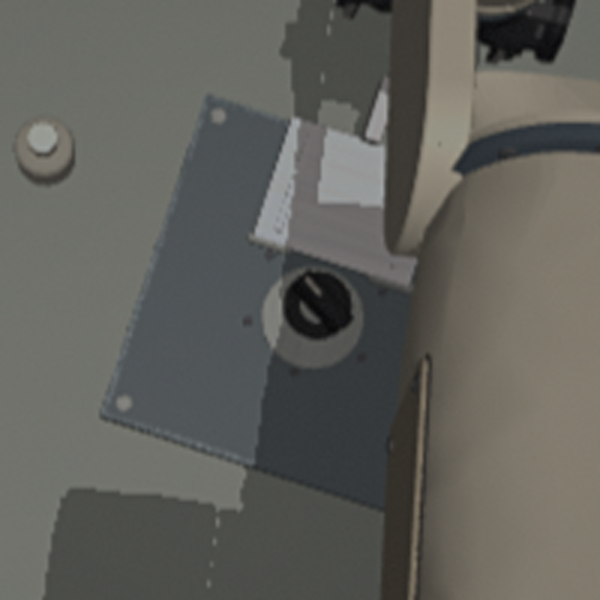

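The knob bar now points at 42.4°, up from −18.1°, so the carousel has moved 60.5°. Now tilt to the pre-grasp.

Call:
carry_out:
  increments:
    - [[0.01,0,0.01,0,-0.08,0],[0.015,0,0.02,0,-0.18,-0.005],[0.02,0,0.04,0,-0.28,-0.01],[0.03,-0.001,0.06,-0.002,-0.37,-0.012],[0.03,-0.001,0.072,-0.0025,-0.415,-0.012]]

```text
clock: 8.32
eef_pos: [703.5, -93.8, 167.2]
tcp_rot: [-3.14, 0.441, -0.304]
contact_force: [0.8, 0.5, 0.4]
opening: 1.002
```

Call:
carry_out:
  increments:
    - [[0,0,0,0,0,0],[0,0,0,0,0,0],[0,0,0,0,0,0]]

```text
clock: 8.57
eef_pos: [703.0, -93.4, 169.6]
tcp_rot: [-3.141, 0.433, -0.305]
contact_force: [0.2, 0.6, 0.0]
opening: 1.001
```

```bash
python3 - <<'E'
from look import *
f=optics.grab_frame("scene"); cv2.imwrite(f"pics/scene7.png",cv2.resize(f["img"][150:330,150:370] ,None,fx=3,fy=3,interpolation=cv2.INTER_CUBIC)[...,::-1])
grasp(147,84,.436,0)
E
```

```text
t 8.62 pos [703.1 -93.3 170.4] rpy [-3.141  0.433 -0.305] q [-0.16  0.79  1.15  0.06  1.63  1.71] F [ 0.2  0.4 -0.3] op 1.001
shift [ 0.0012 -0.0003  0.2299] turn [ 0.0047 -0.0033  0.0117] rows 2.205527082525772
```

View pics/scene7.png

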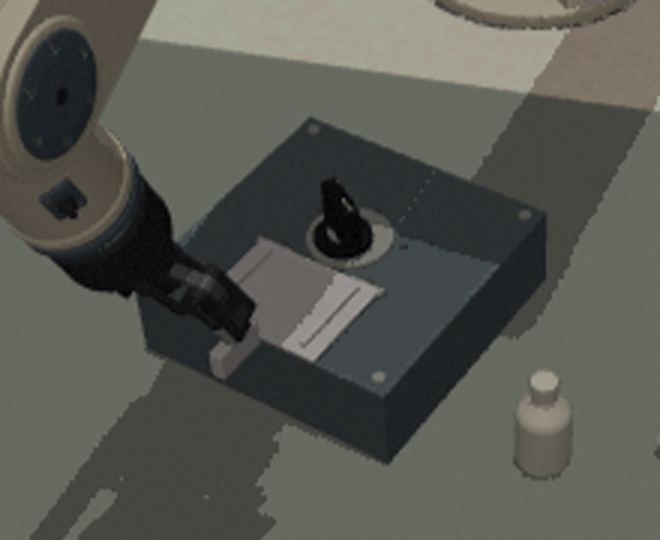

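The tool is in front of the tab (crop (233,352)) and aligned. Bottle is clear at (543,430). Descend along the tool axis.

Call:
carry_out:
  increments:
    - [[0,0,0.04,0,0,0.005],[0,0,0.1,0.002,0,0.012],[0.001,0,0.16,0.004,-0.003,0.012],[0.001,0,0.21,0.004,-0.003,0.012],[0.001,0,0.23,0.004,-0.003,0.012]]

```text
clock: 9.03
eef_pos: [664.5, -81.3, 85.1]
tcp_rot: [3.14, 0.439, -0.32]
contact_force: [-0.6, 0.5, 0.4]
opening: 1.0
```

Call:
carry_out:
  increments:
    - [[0,0,0,0,0,0],[0,0,0,0,0,0],[0,0,0,0,0,0]]

```text
clock: 9.28
eef_pos: [668.0, -82.1, 88.0]
tcp_rot: [3.141, 0.434, -0.32]
contact_force: [0.9, -0.1, 1.1]
opening: 1.003
```

```bash
python3 - <<'E'
from look import *
f=optics.grab_frame("scene"); cv2.imwrite(f"pics/scene8.png",cv2.resize(f["img"][180:330,150:350] ,None,fx=3,fy=3,interpolation=cv2.INTER_CUBIC)[...,::-1])
grasp(147,84,.436,0)
E
```

```text
t 9.33 pos [668.1 -82.2  87.9] rpy [ 3.141  0.434 -0.32 ] q [-0.16  0.81  1.3   0.07  1.46  1.71] F [-0.1  0.4 -0.2] op 1.001
shift [-0.0018 -0.0001  0.0041] turn [ 0.0004 -0.0015 -0.001 ] rows 0.04286043128952265
```

View pics/scene8.png

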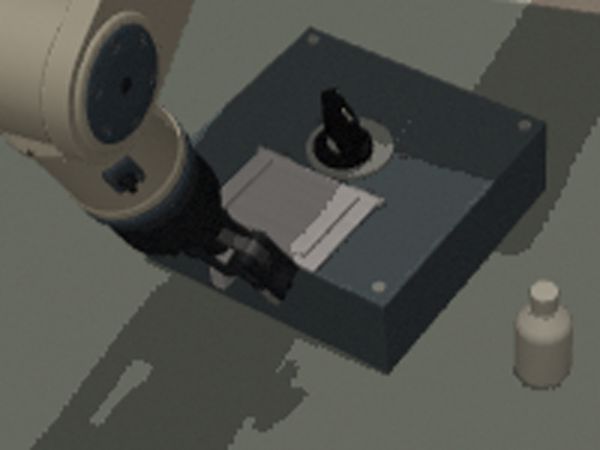

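Within 2 mm of target and straddling the tab. Close.

Call:
carry_out:
  increments:
    - [[0,0,0.002,0,0,0],[0,0,0.004,0,0,0],[0,0,0.004,0,0,0],[0,0,0.004,0,0,0],[0,0,0.004,0,0,0]]
  hand: 1
  squeeze: 40

```text
clock: 9.75
eef_pos: [666.0, -81.7, 84.6]
tcp_rot: [3.14, 0.438, -0.321]
contact_force: [0.6, 0.3, 0.9]
opening: 0.298
```

Call:
carry_out:
  increments:
    - [[0,0,0,0,0,0],[0,0,0,0,0,0],[0,0,0,0,0,0],[0,0,0,0,0,0],[0,0,0,0,0,0]]

```text
clock: 10.17
eef_pos: [666.1, -81.8, 84.6]
tcp_rot: [3.14, 0.438, -0.321]
contact_force: [-0.9, 0.1, 1.2]
opening: 0.135
```

```bash
python3 - <<'E'
from look import *
f=optics.grab_frame("scene"); cv2.imwrite(f"pics/scene9.png",cv2.resize(f["img"][180:330,150:350] ,None,fx=3,fy=3,interpolation=cv2.INTER_CUBIC)[...,::-1])
grasp(147,84,.436,0); print(sense()["wrist_torque"])
E
```

```text
t 10.22 pos [666.1 -81.8  84.7] rpy [ 3.14   0.438 -0.321] q [-0.16  0.82  1.3   0.07  1.45  1.71] F [0.2 0.1 1.1] op 0.134
shift [-0.0007 -0.0007 -0.0054] turn [ 0.0008  0.0015 -0.0013] rows 0.05256150160214225
[-0.04038116 -0.25001001 -0.04187753]
```

View pics/scene9.png

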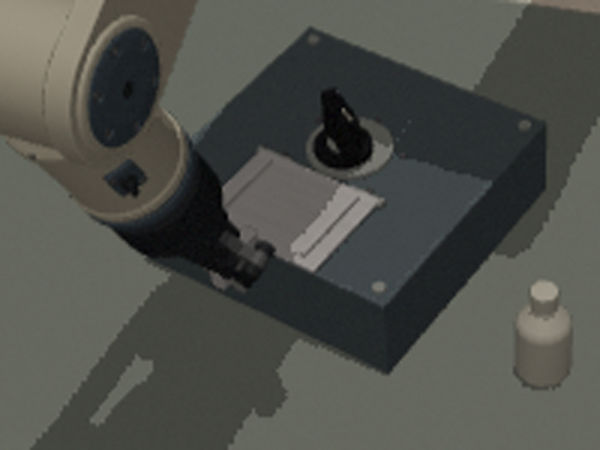

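Grip at opening 0.134 (11.4 mm) matches the 12 mm tab. Now the arc about the hinge.

```bash
cat >> look.py <<'E'
def arc(degs):
    s=sense(); p=s["eef_pos"]; R=Ro.from_euler('xyz',s["tcp_rot"]); H=K+30*e3+[0,0,78]
    n=np.array([-e3[1],e3[0],0])  # disp y
    print("rel hinge",round((p-H)@e3,1),round((p-H)@n,1),round(p[2]-78,1))
    for d in degs:
        Q=Ro.from_rotvec(-np.radians(d)*n)
        print(d,(R.inv().apply(H+Q.apply(p-H)-p)/400).round(4),((R.inv()*Q*R).as_rotvec()/np.radians(60)).round(4))
E
python3 -c "
from look import *
arc([2,5,8,11.5,15])"
```

```text
rel hinge 117.6 -0.3 6.7
2 [-0.005  0.    -0.009] [0.     0.0333 0.    ]
5 [-0.0132  0.     -0.0221] [0.0001 0.0833 0.0001]
8 [-0.022   0.0001 -0.0347] [2.000e-04 1.333e-01 1.000e-04]
11.5 [-0.033   0.0001 -0.0489] [0.0003 0.1917 0.0002]
15 [-0.045   0.0001 -0.0623] [4.0e-04 2.5e-01 2.0e-04]
```

Call:
carry_out:
  increments:
    - [[-0.005,0,-0.009,0,0.0333,0],[-0.0132,0,-0.0221,0,0.0833,0],[-0.022,0,-0.0347,0,0.1333,0],[-0.033,0,-0.0489,0,0.1917,0],[-0.045,0,-0.0623,0,0.25,0]]

```text
clock: 10.63
eef_pos: [660.6, -80.0, 114.8]
tcp_rot: [3.14, 0.173, -0.32]
contact_force: [-0.7, -0.5, -2.8]
opening: 0.138
```

Call:
carry_out:
  increments:
    - [[0,0,0,0,0,0],[0,0,0,0,0,0]]

```text
clock: 10.8
eef_pos: [660.4, -79.9, 115.3]
tcp_rot: [3.14, 0.176, -0.32]
contact_force: [1.1, -1.6, -1.9]
opening: 0.139
```

```bash
python3 - <<'E'
from look import *
f=optics.grab_frame("scene"); cv2.imwrite(f"pics/scene10.png",cv2.resize(f["img"][180:330,150:350] ,None,fx=3,fy=3,interpolation=cv2.INTER_CUBIC)[...,::-1])
grasp(147,84,.436,0); print(sense()["wrist_torque"]);arc([3,6,9,12,15])
E
```

```text
t 10.85 pos [660.5 -79.9 114.8] rpy [ 3.14   0.177 -0.32 ] q [-0.14  0.64  1.51  0.03  1.17  1.74] F [ 1.3 -0.2  0.3] op 0.134
shift [ 0.0284 -0.0008  0.0663] turn [ 0.001  -0.2472 -0.0011] rows 0.6914983531660613
[-0.08502213 -0.18310337 -0.08266227]
rel hinge 111.8 -0.3 36.8
3 [-0.0077  0.     -0.0134] [0.0001 0.05   0.0001]
6 [-0.016   0.     -0.0263] [0.0001 0.1    0.0001]
9 [-0.0251  0.0001 -0.0388] [0.0002 0.15   0.0002]
12 [-0.0347  0.0001 -0.0508] [0.0002 0.2    0.0002]
15 [-0.045   0.0001 -0.0622] [0.0003 0.25   0.0003]
```

View pics/scene10.png

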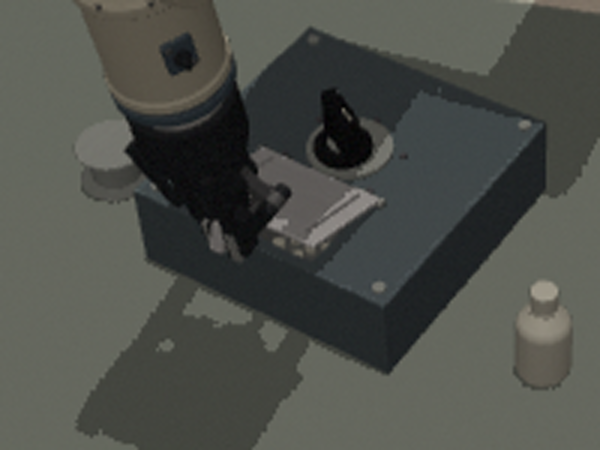

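The flap is rising with the tool, its edge now lifted at (290,250) in the crop, and forces are low. Continue the arc.

Call:
carry_out:
  increments:
    - [[-0.0077,0,-0.0134,0,0.05,0],[-0.016,0,-0.0263,0,0.1,0],[-0.0251,0,-0.0388,0,0.15,0],[-0.0347,0,-0.0508,0,0.2,0],[-0.045,0,-0.0622,0,0.25,0]]

```text
clock: 11.27
eef_pos: [648.2, -75.8, 142.0]
tcp_rot: [3.14, -0.086, -0.32]
contact_force: [1.5, -1.8, -2.8]
opening: 0.135
```

Call:
carry_out:
  increments:
    - [[-0.0077,0,-0.0134,0,0.05,0],[-0.016,0,-0.0263,0,0.1,0],[-0.0251,0,-0.0388,0,0.15,0],[-0.0347,0,-0.0508,0,0.2,0],[-0.045,0,-0.0622,0,0.25,0]]

```text
clock: 11.68
eef_pos: [629.1, -69.4, 165.2]
tcp_rot: [3.14, -0.348, -0.32]
contact_force: [1.5, -3.7, -3.7]
opening: 0.128
```

Call:
carry_out:
  increments:
    - [[0,0,0,0,0,0],[0,0,0,0,0,0],[0,0,0,0,0,0]]

```text
clock: 11.93
eef_pos: [629.2, -69.5, 165.0]
tcp_rot: [3.14, -0.345, -0.32]
contact_force: [0.9, -0.9, -4.2]
opening: 0.137
```

```bash
python3 - <<'E'
from look import *
for c in("scene","top"):
    f=optics.grab_frame(c); cv2.imwrite(f"pics/{c}11.png",cv2.resize(f["img"][150:300,170:370] if c=="scene" else f["img"][130:330,280:480],None,fx=3,fy=3,interpolation=cv2.INTER_CUBIC)[...,::-1])
    W,ok=cloud(f); H=K+30*e3+[0,0,78]; n=np.array([-e3[1],e3[0],0])
    q=nets.trace("flap_grip",c)
    if q:
        P=W[q[0]["mask"]&ok]-H; x=P@e3;y=P@n;z=P[:,2]
        m=(x>8)&(x<75)&(z>5)&(z<90)&(abs(y)>12)&(abs(y)<53)
        print(c,q[0]["confidence"],m.sum(),"slope deg",np.degrees(np.arctan(np.median(z[m]/x[m]))) if m.any() else 0, np.polyfit(x[m],z[m],1) if m.sum()>5 else 0)
    print(nets.tip_of("flap_grip",c)[:1])
arc([1]); grasp(147,84,-.35,0); print(sense()["wrist_torque"])
E
```

```text
scene 0.49 123 slope deg 49.08331707953265 [0.93778866 8.68537741]
[{'point': [627.6, -68.6, 162.6], 'confidence': 0.82}]
top 0.53 2 slope deg 56.731802181623934 0
[]
rel hinge 78.5 -0.2 87.3
1 [-0.0025  0.     -0.0045] [0.     0.0167 0.    ]
t 12.23 pos [628.9 -69.4 165.3] rpy [ 3.14  -0.347 -0.32 ] q [-0.07  0.34  1.94 -0.17  0.54  1.95] F [ 1.9 -1.4 -5.7] op 0.136
shift [ 0.0215 -0.0009  0.2163] turn [ 0.0017  0.0033 -0.0005] rows 2.085446906597364
[-0.17376526 -0.15176414 -0.07177441]
```

View pics/scene11.png

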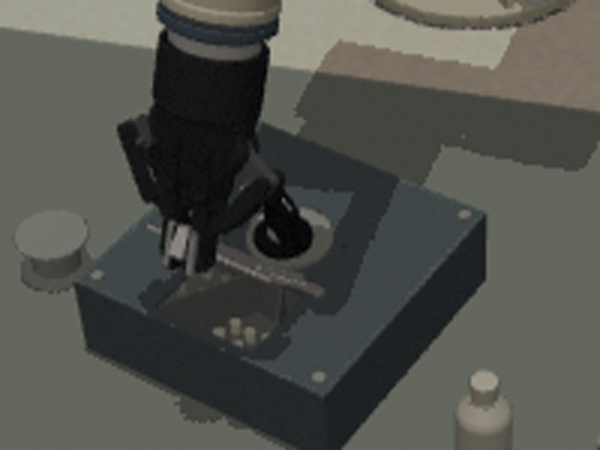

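View pics/top11.png

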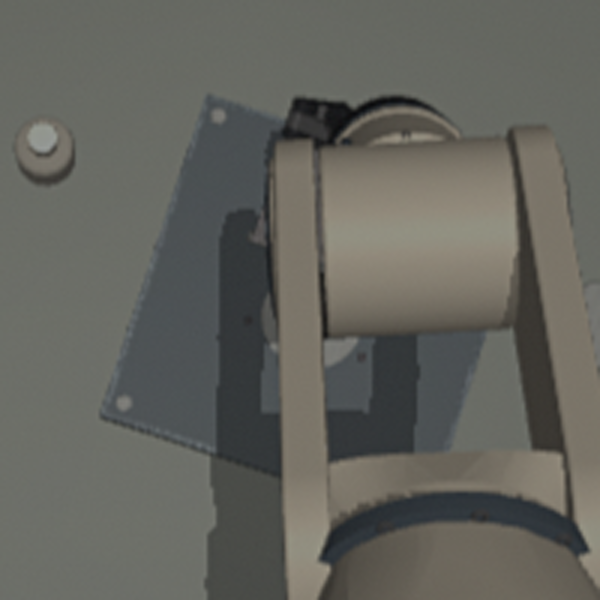

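The flap stands open and is still held, with parts visible in the window at (237,330). Tool rotation is 45.0°, TCP polar angle 44.8° and plate slope about 43°. Quick final check, then hand in.

```bash
python3 - <<'E'
from look import *
f=optics.grab_frame("scene")
for n in ("flux_bottle","solder_reel","screwdriver"):
    print(n,[(np.round(d["point"],1).tolist(),round(d["confidence"],2)) for d in nets.tip_of(n,"scene")[:1]])
s=sense(); print(s["clock"],s["eef_pos"].round(1),s["contact_force"].round(1),s["opening"],abs(s["qvel"]).max())
print(r.sign_off())
E
```

```text
flux_bottle [([640.7, 146.5, 0.3], 0.7)]
solder_reel [([517.8, -237.2, 2.2], 0.87)]
screwdriver [([519.2, 247.0, -4.9], 0.61)]
12.4333 [628.8 -69.3 165.5] [ 2.9 -2.3 -5. ] 0.13541289836613646 0.003282688034111525
the job is handed in; nothing more can be done
None
```

I turned the knob one click counter-clockwise with the flap shut. Then I gripped the tab, lifted the flap to about 45° and handed in at about 12.4 s, still holding it.

- **Carousel:** after I released the knob, the top camera showed the bar had turned about 60.5°. The twisting torque at the end of the turn was near zero, so it is seated in the next detent. While gripping the knob I was about 2 mm off its axis, which gave a 16 N side force; I corrected that before turning.
- **Flap:** the tool turned 45.0° and its path about the hinge gave 44.8°. A fit to the plate in the scene camera's depth data gave about 43°. A rougher median from the same data gave 49°, and the top camera saw too little of the plate to use (2 points, 57°). The arm is at rest with about 5–6 N at the wrist, and the gripper reads 11.5 mm on the 12 mm tab.
- **Bystanders:** the bottle, reel and screwdriver are within about 3 mm of where the scene camera first found them, which is within measurement error.

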